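# Function test of a bench stop button

### The job

Do the function test of the bench's emergency stop: press the red mushroom button in until it latches, let go so it can be seen to stay down, then push one of its lugs round clockwise until the latch lets go and the button springs back up. Only then press the green reset button fully in, and let it come out again. Press gently, pick nothing up, and leave the vials and the beaker standing where they are.

Things in the scene. Friction and masses are not known exactly. Their poses are not given: they have to be found in the camera images.
- stop_station: yellow box 90 x 90 x 60 mm, fixed to the bench, carrying the red mushroom button on its top face; origin at the centre of its underside, z up, a short black cable gland on its +x side. A black collar disc (52 mm wide, 3 mm high) lies under the button. It must never be pushed with more than 60 N.
- stop_plunger (a joint): how far the mushroom button is pressed in, straight down (m): 0 = out, 0.010 = bottomed. A spring pushes it out. Resistance peaks at about 8 N in the first millimetre, then drops as the latch snaps over: keep pressing till it bottoms (force then passes 10 N). Pressed past 0.008 and let go, it stays latched at about 0.0075; twisting lets it spring back to 0.
- stop_head (a joint): how far the mushroom button is twisted clockwise, seen from above (rad): 0 = rest, 0.95 = end stop. The latch lets go at about 0.5; about 0.06 Nm is needed (1 to 2 N on a lug), and the button then rises 7.5 mm, also while a lug is still being pushed. A soft spring turns it back to 0 when let go. Twist well past 0.5 (0.75 or so).
- stop_top (a point): centre of the flat top of the red mushroom button, on the axis about which it turns; 104 mm above the bench when out, about 96 mm when latched; moves with it. Round head 60 mm in diameter and 24 mm high (flat part of the top 40 mm wide), with two white arrows that show the clockwise way to twist.
- lug_a (a point): middle of the outer end of one of the two red lugs, half a turn apart (ears) of the mushroom head, 52 mm from the turning axis, on the box's +y side when untwisted. Each lug is smooth, 11 mm wide, 18 mm high and reaches from the head's rim (30 mm from the axis) to 52 mm; its top is 4 mm below the head's top, its underside 22 mm above the yellow box when out and 14 mm when latched.
- lug_b (a point): the same on the other lug, on the box's -y side when untwisted; moves with the head.
- reset_station: low grey box 74 x 74 x 40 mm, fixed to the bench, carrying the green reset button on its top; origin at the centre of its underside, z up. The two boxes can stand either way round, left or right.
- reset_button (a joint): how far the green button is pressed (m): 0 = out, 0.006 = fully in; a spring brings it back out, fully in takes about 5 N.
- reset_button_top (a point): centre of the top face of the green button (30 mm in diameter); press straight down. About 62 mm above the bench when out. It must never be pushed with more than 60 N.
- vial_7: loose glass vial with a red cap, 22 mm wide, 56 mm high, standing on the bench; origin at the centre of its underside. Leave alone.
- vial_8: loose glass vial with a black cap, 22 mm wide, 56 mm high, standing on the bench; origin at the centre of its underside. Leave alone.
- beaker: loose small clear beaker, 45 mm wide, 54 mm high, standing on the bench; origin at the centre of its underside. Leave alone.
There are look-alikes about, which are no part of the job. What is shaped like the reset_station but pink is not meant.

How it is judged:
By the outcome, as a careful person would: the job done as asked, in the order asked, and still so for the second after the job is handed in, with the robot touching nothing.
It also fails if it takes over 64 s, if anything falls off the work surface, if the arm or the gripper's body presses on something with over 40 N, if the wrist force passes 120 N, or if a joint passes its speed limit or range.

### The arm

A 7-joint arm with a two-finger parallel gripper is mounted at the origin on a cart in front of the work surface, level with it; the furniture and walls round the work are solid. World frame = base frame: x ahead of the robot, y to its left, z up, the work surface at z = 0. Lengths are in m, angles in rad, forces in N, time in s.
With the tool pointing down it reaches from about 0.35 to 0.9 m from the base axis. Payload 8.1 kg.
Tool frame: the origin (TCP) lies at the very end of the fingers, on their centre line; the grasp point (between the pads) lies arm.grip_point_offset behind it (arm.grip_point_offset is the distance from the TCP to the grasp point, in m); z points along the fingers, y is the line along which they close (so a half turn about z gives the same grasp; the last joint's range is limited). The gripper opens to 92 mm and grips with 3 to 60 N. Pads are 19 mm wide; open, the fingers measure 130 mm over their backs; the gripper's body (75 mm by 190 mm) begins 47 mm behind the grasp point.
Start: joints at [1.186, 0.434, 0.025, 1.573, -0.012, 1.134, -0.075], TCP at [0.174, -0.6, 0.227] pointing down, gripper open.
Joint ranges: [-2.62, 2.62], [-0.44, 2.09], [-1.27, 1.32], [0.08, 2.57], [-1.32, 4.46], [0.12, 2], [-2.74, 2.74]. Speed limits (rad/s): [2.22, 2.22, 3.01, 3.01, 3.14, 3.14, 3.14].

### API

Orientations are given as a rotation vector (axis times angle).
In Python, from cell import arm gives the robot as it stands. The module is installed in compiled form; this text tells all that it offers.
- The arm moves only by the shell command python3 -m creep 'ROWS' [OPENING] [FORCE]. ROWS is JSON, a list of rows, each a list of 6 numbers: the shift along the tool's x, y, z scaled (see below), then the turn, a rotation vector about the tool's x, y, z scaled (see below). A call has 1 to 20 rows; each row shifts and turns the commanded pose from where the row before left it, along the tool's axes as they then stand; what a row does not reach is not made up. The controller multiplies each number of a shift by 0.4 m and each number of a turn by 120 degrees. A row lasts 1/12 s, in which the tool goes at most 41.7 mm and 7.16 degrees, less where a joint would pass 70% of its speed; a pose out of reach is approached as far as the arm can. A call with a number of a shift or a turn outside -1 to 1 is refused whole. A call with a gripper value outside its range is refused whole. OPENING is the closure, from -1 (fully open) to 1 (shut), set as the call begins (- or left out, the last holds). The fingers move at their own pace and stop on an object; FORCE is the grip in N (left out, the last holds). Time passes only in rows, so rows that do not move let the fingers close. It gives the time, the measured TCP pose, the force, the opening and the grip force at its end, in the units of the state.
- arm.observe(): the state, without advancing time (a new reading comes with each control period).
- arm.get_image(name): name is "side" or "top" or "wrist"; returns a dict with "frame" (420x560x3 uint8, red, green, blue), "intrinsics" (3x3 intrinsics, pixels), "rvec" (rotation vector, rad) and "tvec" (3), from world to camera coordinates, as OpenCV has them; the wrist camera has in their place "mount" (4x4, takes a point from camera to tool coordinates, whose origin is the TCP and whose axes are the flange's). Camera axes: x right, y down, z forward; pixel columns grow to the right and rows downward; lengths in m; the calibration is good to about 2 mm. A picture is of the moment at which its call begins: read the wrist's pose just before it. There is no depth.
- arm.sign_off(): hands the job in; it is judged then, once.
The state is a dict: "clock": time; "joints": joint angles; "dq": joint speeds; "joint_efforts": joint torques, N m; "position": TCP position; "ee_rot": TCP orientation; "force": force on the tool from outside, world axes, zero at the start; "ft_torque": the same for the moment, N m; "width": opening from 0.0 (shut) to 1.0 (fully open); "gripper_force": force on a finger pad.
Only numpy, scipy, OpenCV 4.12 (cv2) and the standard library are available. Lean on these libraries where they do the work, as an engineer would, in place of code of your own. Each camera call takes 0.05 s, during which the arm holds its last target. There are 200 camera calls.

## Working session

There is one attempt and no reset: what is moved stays moved. The work goes in short steps, Python scripts to look and compute and a shell command to move; the robot and the scene stay as the last step left them, time stands still between calls to the robot, and variables do not carry over. Pictures are saved under pics/ and viewed, at most 10 in all, crops included, and the job is handed in when it is done.

```bash
mkdir -p pics
cat > h.py <<'E'
import numpy as np, cv2
from cell import arm
def save(name, fn):
    d=arm.get_image(name); cv2.imwrite(fn, d["frame"][:,:,::-1]); return d
def ray(d,u,v):
    R=cv2.Rodrigues(np.array(d["rvec"],float))[0]; t=np.array(d["tvec"],float).ravel()
    c=-R.T@t; r=R.T@np.linalg.inv(np.array(d["intrinsics"]))@np.array([u,v,1.]); return c,r
def onz(d,u,v,z):
    c,r=ray(d,u,v); return c+r*(z-c[2])/r[2]
E
python3 - <<'E'
from h import *
s=arm.observe(); print(s)
for n in("top","side"):
    d=save(n,f"pics/{n}0.png"); print(n,ray(d,280,210)); np.save(f"{n}.npy",d,allow_pickle=True)
print(arm.grip_point_offset)
E
```

```text
{'clock': 0.0, 'joints': array([ 1.18638494,  0.43521815,  0.02495872,  1.57411574, -0.01160797,
        1.13400202, -0.07508531]), 'dq': array([ 7.52812657e-04, -1.17068984e-04, -2.08091668e-05,  1.96500301e-04,
       -4.41305947e-04, -1.19884158e-03,  1.65954308e-03]), 'joint_efforts': array([ 5.22219198e-04, -6.67862034e+01,  9.84919444e-01, -3.14460111e+01,
       -6.06028922e-02,  4.26913938e-02,  1.72434725e-04]), 'position': array([ 0.17361835, -0.59985467,  0.2259406 ]), 'ee_rot': array([-3.10892387e+00, -4.40914895e-01,  5.55625569e-04]), 'force': array([ 0.14643733, -0.44885643,  0.25941766]), 'ft_torque': array([-0.04689334,  0.02359445, -0.03340524]), 'gripper_force': 0.0, 'width': 1.0033218387921619}
top (array([0.437819  , 0.0920791 , 0.95172788]), array([ 0.04998465,  0.04616464, -0.99776956]))
side (array([ 0.39394667, -0.59178299,  0.63124607]), array([ 0.10404511,  0.78108725, -0.61576849]))
0.0188
```

View pics/top0.png

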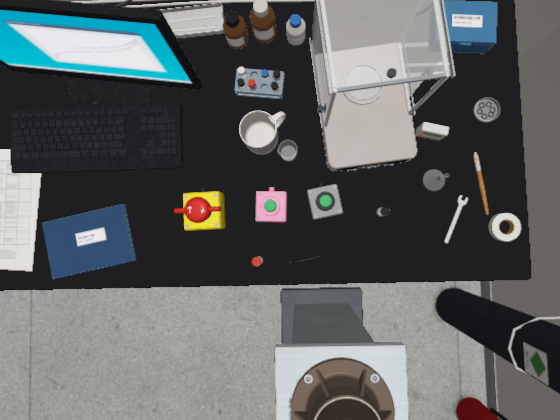

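View pics/side0.png

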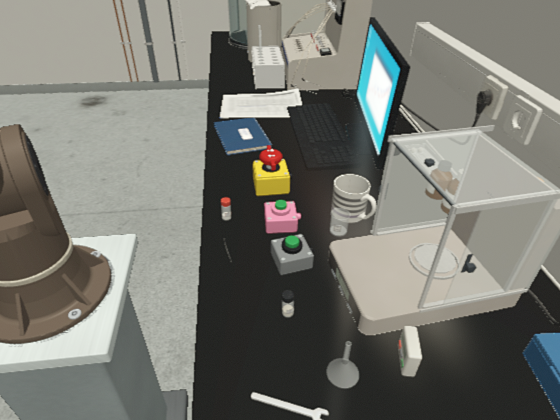

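Top view: the yellow box with the red mushroom is at about (203,211), with lugs at (178,211) and (218,209). Grey box with green button is at (325,201).
Possible mix-ups: the pink box with a green button at (270,206) is the look-alike. The red vial cap at (257,261) and the red cap in the rack at (251,84) are not the mushroom. I choose yellow/red (198,210) and grey/green (325,201). Next I measure them and check in one crop.

Run:
```python
from h import *
D={n:np.load(f"{n}.npy",allow_pickle=True).item() for n in("top","side")}
def mask(d,lo,hi,box):
    h=cv2.cvtColor(d["frame"],cv2.COLOR_RGB2HSV); m=cv2.inRange(h,lo,hi)
    if lo[0]==0 and hi[0]<=10: m|=cv2.inRange(h,(170,)+lo[1:],(180,)+hi[1:])
    k=np.zeros_like(m); x0,y0,x1,y1=box; k[y0:y1,x0:x1]=m[y0:y1,x0:x1]; return k
def cen(m): 
    M=cv2.moments(m,True); return M['m10']/M['m00'],M['m01']/M['m00'],M['m00']
d=D["top"]
red=mask(d,(0,150,60),(8,255,255),(160,180,240,245))
core=cv2.morphologyEx(red,cv2.MORPH_OPEN,cv2.getStructuringElement(cv2.MORPH_ELLIPSE,(15,15)))
c,r=cv2.minEnclosingCircle(np.argwhere(core)[:,::-1].astype(np.float32)); print("head",c,r,onz(d,*c,0.092))
lug=red&~cv2.dilate(core,np.ones((3,3)))
n,l,st,ce=cv2.connectedComponentsWithStats(lug)
for i in range(1,n):
    if st[i,4]>8: print("lug",st[i],ce[i],onz(d,*ce[i],0.1))
ys,xs=np.nonzero(red); iL,iR=xs.argmin(),xs.argmax()
print("tips",[(xs[i],ys[xs==xs[i]].mean(),onz(d,xs[i],ys[xs==xs[i]].mean(),.095)) for i in(iL,iR)])
yel=mask(d,(20,130,80),(35,255,255),(160,180,240,245))
hull=cv2.convexHull(np.argwhere(yel)[:,::-1].astype(np.float32)); rr=cv2.minAreaRect(hull); print("yellow",rr,onz(d,*rr[0],.06))
for nm,b,z in(("green",(305,180,345,220),.061),("pinkgreen",(255,190,290,220),.061)):
    g=mask(d,(40,90,40),(85,255,255),b); u,v,a=cen(g); print(nm,u,v,a,onz(d,u,v,z))
gr=mask(d,(0,0,60),(180,60,200),(305,182,346,222)); rr=cv2.minAreaRect(cv2.convexHull(np.argwhere(gr)[:,::-1].astype(np.float32))); print("grey",rr,onz(d,*rr[0],.04))
# side view triangulation check
s=D["side"]
def tri(a,b):
    c1,r1=ray(d,*a);c2,r2=ray(s,*b); A=np.stack([r1,-r2],1); t=np.linalg.lstsq(A,c2-c1,rcond=None)[0]; p,q=c1+t[0]*r1,c2+t[1]*r2; return (p+q)/2,np.linalg.norm(p-q)
rs=mask(s,(0,150,60),(8,255,255),(250,140,295,180)); gs=mask(s,(40,90,40),(85,255,255),(280,230,310,255))
print("tri red",tri(c,cen(rs)[:2])); print("tri green",tri(cen(mask(d,(40,90,40),(85,255,255),(305,180,345,220)))[:2],cen(gs)[:2]))
for nm,uv in(("vial7",(257,261)),("vial8",(384,212)),("beaker",(288,150))): print(nm,onz(d,*uv,.055))
a=cv2.resize(d["frame"][175:235,160:360],None,fx=4,fy=4,interpolation=cv2.INTER_CUBIC); cv2.imwrite("pics/crop1.png",a[:,:,::-1])
```

```text
head (0.0, 0.0) 0.0 [1.00354174 0.79119575 0.092     ]
lug [174 198  46  24 543] [196.60589319 209.58195212] [0.48662406 0.31959016 0.1       ]
tips [(np.int64(174), np.float64(210.5), array([0.48625477, 0.37278073, 0.095     ])), (np.int64(219), np.float64(208.5), array([0.48794838, 0.2697649 , 0.095     ]))]
yellow ((203.33084106445312, 210.4322052001953), (38.640174865722656, 41.56409454345703), 87.87889862060547) [0.48646606 0.31429827 0.06      ]
green 325.1102941176471 200.26470588235293 136.0 [0.50224936 0.0274881  0.061     ]
pinkgreen 269.99029126213594 205.55339805825244 103.0 [0.49351111 0.15648678 0.061     ]
grey ((324.42938232421875, 200.18234252929688), (33.5157585144043, 31.563385009765625), 77.47119140625) [0.50401158 0.02757774 0.04      ]
tri red (array([0.64655481, 0.45486658, 0.23158014]), np.float64(0.4880478238197989))
tri green (array([0.50242458, 0.02719977, 0.05683957]), np.float64(0.00025206703606615454))
vial7 [0.36473152 0.19046369 0.055     ]
vial8 [ 0.47138742 -0.10872665  0.055     ]
beaker [0.624737   0.11097738 0.055     ]
```

View pics/crop1.png

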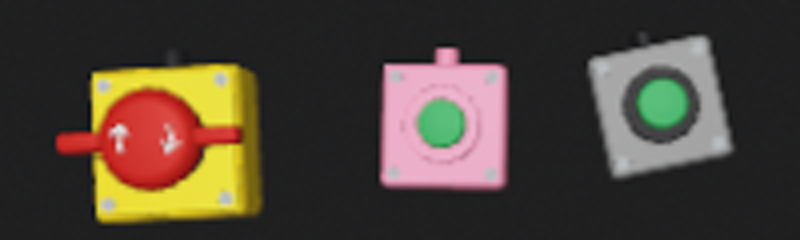

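The crop confirms it: red mushroom with clockwise arrows on the yellow box, lug_a on the left (+y); the right-hand box is grey with green, and pink is excluded.
Checks: lug tips are 103 mm apart (104 given). Green triangulates to z ≈ 0.057 (ray gap 0.3 mm). The head axis is at about (0.487, 0.320).

First I close the gripper and level the yaw.

```bash
cat >> h.py <<'E'
def go(*targets):
    s=arm.observe(); p=s["position"]; R=cv2.Rodrigues(s["ee_rot"])[0]
    print("t %.2f p %s F %s q %s"%(s["clock"],p.round(4),s["force"].round(1),s["joints"].round(2)))
    print("xaxis",R[:,0].round(4),"z",R[:,2].round(4))
    Rd=np.diag([1.,-1,-1]); print("turn units to yaw0",(cv2.Rodrigues(R.T@Rd)[0].ravel()/np.radians(120)).round(4))
    for t in targets:
        t=np.array(t); print("to",t,"units tool now",(R.T@(t-p)/.4).round(4)); p=t
E
python3 -m creep '[[0,0,-0.02,0,0,0.045],[0,0,-0.02,0,0,0.045],[0,0,-0.02,0,0,0.045],[0,0,0,0,0,0]]' 1 20
python3 -c "
from h import *
go((.42,-.38,.24),(.487,-.1,.22),(.487,.32,.2))"
```

```text
clock: 0.43
position: [0.174, -0.6009, 0.2519]
ee_rot: [3.14, -0.008, 0.001]
force: [-0.1, -0.5, -0.2]
width: 0.759
gripper_force: 0.0
t 0.43 p [ 0.174  -0.6009  0.2519] F [-0.1 -0.5 -0.2] q [ 1.14  0.42  0.09  1.54 -0.04  1.18 -0.34]
xaxis [ 1.0e+00 -5.4e-03  5.0e-04] z [ 5.0e-04 -1.6e-03 -1.0e+00]
turn units to yaw0 [ 0.0008 -0.0003 -0.0026]
to [ 0.42 -0.38  0.24] units tool now [ 0.6119 -0.5556  0.0292]
to [ 0.487 -0.1    0.22 ] units tool now [ 0.1637 -0.701   0.049 ]
to [0.487 0.32  0.2  ] units tool now [-0.0057 -1.0501  0.0483]
```

```bash
python3 -m creep '[[0.06,-0.055,0,0,0,0],[0.06,-0.055,0,0,0,0],[0.06,-0.055,0,0,0,0],[0.06,-0.055,0,0,0,0],[0.06,-0.055,0,0,0,0],[0.06,-0.055,0,0,0,0],[0.06,-0.055,0,0,0,0],[0.06,-0.055,0,0,0,0],[0.06,-0.055,0,0,0,0],[0.06,-0.055,0,0,0,0],[0.018,-0.07,0,0,0,0],[0.018,-0.07,0,0,0,0],[0.018,-0.07,0,0,0,0],[0.018,-0.07,0,0,0,0],[0.018,-0.07,0,0,0,0],[0.018,-0.07,0,0,0,0],[0.018,-0.07,0,0,0,0],[0.018,-0.07,0,0,0,0],[0.018,-0.07,0,0,0,0],[0,0,0,0,0,0]]'
python3 -c "
from h import *
go((.487,.32,.2))"
```

```text
clock: 2.1
position: [0.4802, -0.1222, 0.2504]
ee_rot: [-3.139, -0.016, -0.001]
force: [-0.2, 0.4, -0.1]
width: 0.003
gripper_force: 0.0
t 2.10 p [ 0.4802 -0.1222  0.2504] F [-0.2  0.4 -0.1] q [ 0.3   0.22 -0.19  1.83  0.04  1.1  -1.46]
xaxis [9.999e-01 1.010e-02 4.000e-04] z [ 4.0e-04  2.7e-03 -1.0e+00]
turn units to yaw0 [-0.0013 -0.0002  0.0048]
to [0.487 0.32  0.2  ] units tool now [ 0.0281 -1.1049  0.1289]
```

```bash
python3 -m creep '[[0.002,-0.065,0,0,0,0],[0.002,-0.065,0,0,0,0],[0.002,-0.065,0,0,0,0],[0.002,-0.065,0,0,0,0],[0.002,-0.065,0,0,0,0],[0.002,-0.065,0,0,0,0],[0.002,-0.065,0,0,0,0],[0.002,-0.065,0,0,0,0],[0.002,-0.065,0,0,0,0],[0.002,-0.065,0,0,0,0],[0.002,-0.065,0,0,0,0],[0.002,-0.065,0.01,0,0,0],[0.002,-0.065,0.02,0,0,0],[0.002,-0.065,0.02,0,0,0],[0,-0.065,0.02,0,0,0],[0,-0.065,0.02,0,0,0],[0,-0.065,0.02,0,0,0],[0,0,0.02,0,0,0],[0,0,0,0,0,0]]'
python3 - <<'E'
from h import *
go((.487,.320,.115))
d=save("side","pics/side1.png"); a=cv2.resize(d["frame"][90:220,180:340],None,fx=4,fy=4,interpolation=cv2.INTER_CUBIC); cv2.imwrite("pics/side1c.png",a[:,:,::-1])
o=arm.observe();d=save("wrist","pics/w1.png"); print(np.array(d["mount"]).round(3),np.array(d["intrinsics"]).round(1)); d["p"]=o["position"];d["r"]=o["ee_rot"];np.save("w1.npy",d,allow_pickle=True)
E
```

```text
clock: 3.68
position: [0.4892, 0.314, 0.1964]
ee_rot: [3.14, 0.007, -0.005]
force: [0.6, 0.0, -0.4]
width: 0.006
gripper_force: 0.0
t 3.68 p [0.4892 0.314  0.1964] F [ 0.6  0.  -0.4] q [-0.38  0.43 -0.39  1.69  0.18  1.06 -2.39]
xaxis [ 1.      0.0046 -0.0032] z [-0.0032 -0.0013 -1.    ]
turn units to yaw0 [0.0006 0.0015 0.0022]
to [0.487 0.32  0.115] units tool now [-0.0048 -0.0152  0.2034]
[[ 0.001 -0.97  -0.243  0.065]
 [ 1.     0.001 -0.001 -0.001]
 [ 0.001 -0.243  0.97  -0.159]
 [ 0.     0.     0.     1.   ]] [[299.1   0.  277. ]
 [  0.  299.1 207.4]
 [  0.    0.    1. ]]
```

View pics/w1.png

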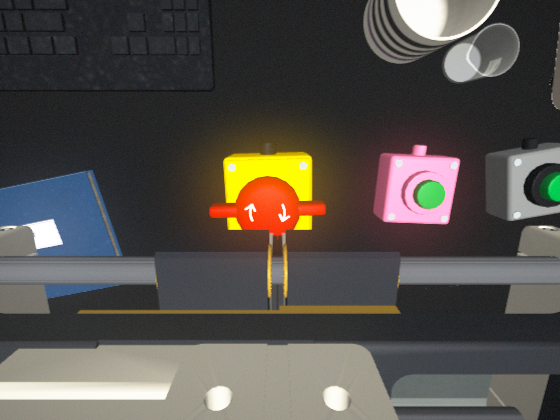

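The wrist view shows the mushroom at (267,205), with lugs ending at (210,211) and (326,208), arrows clockwise, and thin closed fingertips at (278,235). I use it to refine the axis and finger thickness.

```bash
cat >> h.py <<'E'
def wcam(d):
    T=np.eye(4);T[:3,:3]=cv2.Rodrigues(d["r"])[0];T[:3,3]=d["p"];C=T@np.array(d["mount"]);return C
def wz(d,u,v,z):
    C=wcam(d); r=C[:3,:3]@np.linalg.inv(d["intrinsics"])@np.array([u,v,1.]);c=C[:3,3];return c+r*(z-c[2])/r[2]
def redm(f):
    h=cv2.cvtColor(f,cv2.COLOR_RGB2HSV);return cv2.inRange(h,(0,150,60),(8,255,255))|cv2.inRange(h,(170,150,60),(180,255,255))
E
python3 - <<'E'
from h import *
d=np.load("w1.npy",allow_pickle=True).item()
m=redm(d["frame"]); m[:150]=0;m[250:]=0
m=cv2.morphologyEx(m,cv2.MORPH_CLOSE,np.ones((9,9),np.uint8))
xs=np.nonzero(m.any(0))[0]; ys=np.nonzero(m.any(1))[0]; print(xs.min(),xs.max(),ys.min(),ys.max())
for x in(xs.min()+2,xs.max()-2):
    v=np.nonzero(m[:,x])[0]; print("tip",x,v.min(),v.max(),wz(d,x,v.mean(),.094))
cm=m.copy(); cm[:,:xs.min()+25]=0; cm[:,xs.max()-24:]=0
xc=np.nonzero(m.sum(0)/255>20)[0]; print("head cols",xc.min(),xc.max(),[wz(d,x,205,.09) for x in(xc.min(),xc.max())]," top row",wz(d,(xc.min()+xc.max())/2,ys.min(),.09))
t=np.load("top.npy",allow_pickle=True).item(); mt=redm(t["frame"]); mt[:180]=0; mt[245:]=0; mt[:,:160]=0; mt[:,240:]=0
n=(mt>0).sum(0); c=np.nonzero(n>10)[0]; v=np.nonzero(mt.any(1))[0]; print("top head",c.min(),c.max(),v.min(),v.max(),onz(t,(c.min()+c.max())/2,(v.min()+v.max())/2,.09))
C=wcam(d);K=np.array(d["intrinsics"])
M=np.linalg.inv(np.array(d["mount"]))
for q in((0,0,0),(0,.005,0),(.0095,0,0),(-.0095,0,0),(0,.01,0),(.0095,.01,-.04),(.0095,.005,-.02)):
    r=K@(M@np.array([*q,1.]))[:3]; print(q,(r[:2]/r[2]).round(1))
E
```

```text
209 325 185 239
tip 211 205 217 [0.48598442 0.37334408 0.094     ]
tip 323 203 214 [0.48859604 0.27188956 0.094     ]
head cols 238 296 [array([0.49067062, 0.349236  , 0.09      ]), array([0.49081307, 0.29611577, 0.09      ])]  top row [0.5092862  0.32257709 0.09      ]
top head 187 209 198 221 [0.48729552 0.31905121 0.09      ]
(0, 0, 0) [278.7 251.1]
(0, 0.005, 0) [287.5 251.1]
(0.0095, 0, 0) [278.7 235.3]
(-0.0095, 0, 0) [278.6 266.5]
(0, 0.01, 0) [296.3 251.1]
(0.0095, 0.01, -0.04) [302.3 266.3]
(0.0095, 0.005, -0.02) [289.  248.8]
```

Both views agree on an axis at (0.487, 0.3215), and the closed tip is about 10 x 19 mm. Next I go down to just above the button.

```bash
python3 -m creep '[[-0.005,-0.019,0,0.0006,0.0015,0.0022],[0,0,0.04,0,0,0],[0,0,0.04,0,0,0],[0,0,0.04,0,0,0],[0,0,0.04,0,0,0],[0,0,0.03,0,0,0],[0,0,0.015,0,0,0],[0,0,0.01,0,0,0],[0,0,0,0,0,0],[0,0,0,0,0,0]]'
python3 -c "
from h import *
go((.487,.3215,.104),(.487,.3215,.094))"
```

```text
clock: 4.62
position: [0.4893, 0.3212, 0.1133]
ee_rot: [-3.14, 0.009, -0.006]
force: [-0.0, -0.0, 0.8]
width: 0.006
gripper_force: 0.0
t 4.62 p [0.4893 0.3212 0.1133] F [-0.  -0.   0.8] q [-0.42  0.52 -0.36  1.78  0.23  0.88 -2.46]
xaxis [ 1.     -0.0057  0.0038] z [ 0.0038  0.0017 -1.    ]
turn units to yaw0 [-0.0008 -0.0018 -0.0027]
to [0.487  0.3215 0.104 ] units tool now [-0.0059 -0.0006  0.0232]
to [0.487  0.3215 0.094 ] units tool now [-0.0001  0.      0.025 ]
```

```bash
python3 -m creep '[[0,0,0.01,0,0,0],[0,0,0.01,0,0,0],[0,0,0.005,0,0,0],[0,0,0.003,0,0,0],[0,0,0.003,0,0,0],[0,0,0.003,0,0,0],[0,0,0.003,0,0,0],[0,0,0.003,0,0,0],[0,0,0.003,0,0,0],[0,0,0,0,0,0]]'
python3 -c "
from h import *
go((.487,.3215,.094))"
```

```text
clock: 5.45
position: [0.4896, 0.3215, 0.0957]
ee_rot: [-3.139, 0.009, -0.007]
force: [1.3, 3.4, 3.0]
width: 0.005
gripper_force: 1.9
t 5.45 p [0.4896 0.3215 0.0957] F [1.3 3.4 3. ] q [-0.42  0.54 -0.36  1.8   0.24  0.85 -2.47]
xaxis [ 1.     -0.0056  0.0042] z [ 0.0042  0.0022 -1.    ]
turn units to yaw0 [-0.001  -0.002  -0.0027]
to [0.487  0.3215 0.094 ] units tool now [-0.0065  0.0002  0.0041]
```

Past the snap-over; I press on until it bottoms.

```bash
python3 -m creep '[[0,0,0.002,0,0,0],[0,0,0.002,0,0,0],[0,0,0.001,0,0,0],[0,0,0,0,0,0]]'; python3 -m creep '[[0,0,0.001,0,0,0],[0,0,0.001,0,0,0],[0,0,0,0,0,0]]'
```

```text
clock: 5.78
position: [0.4897, 0.3217, 0.0943]
ee_rot: [-3.139, 0.009, -0.007]
force: [1.2, 1.0, 9.6]
width: 0.003
gripper_force: 4.7
clock: 6.03
position: [0.49, 0.3219, 0.0941]
ee_rot: [-3.139, 0.009, -0.008]
force: [0.2, 0.1, 14.6]
width: 0.006
gripper_force: 7.7
```

Bottomed: 14.6 N and z has stopped. I let go, lift, and check that it stays down.

```bash
python3 -m creep '[[0,0,-0.01,0,0,0],[0,0,-0.02,0,0,0],[0,0,-0.03,0,0,0],[0,0,-0.04,0,0,0],[-0.06,-0.03,-0.04,-0.001,-0.002,-0.003],[-0.06,-0.04,0,0,0,0],[-0.03,-0.04,0,0,0,0],[0,0,0,0,0,0],[0,0,0,0,0,0],[0,0,0,0,0,0],[0,0,0,0,0,0]]'
python3 - <<'E'
from h import *
go((.455,.3645,.078))
s=np.load("side.npy",allow_pickle=True).item()
d=save("side","pics/side2.png")
f=np.hstack([cv2.resize(x[135:205,240:310],None,fx=5,fy=5,interpolation=cv2.INTER_CUBIC) for x in(s["frame"],d["frame"])])
cv2.imwrite("pics/cmp.png",f[:,:,::-1])
for x in(s,d):
    m=redm(x["frame"]);m[:135]=0;m[205:]=0;m[:,:240]=0;m[:,310:]=0
    v,u=np.nonzero(m); print(v.min(),v.max(),u.min(),u.max(),len(v))
E
```

```text
clock: 6.95
position: [0.4297, 0.3638, 0.1485]
ee_rot: [3.14, -0.002, -0.002]
force: [0.6, 0.2, 0.5]
width: 0.007
gripper_force: 0.0
t 6.95 p [0.4297 0.3638 0.1485] F [0.6 0.2 0.5] q [-0.51  0.45 -0.39  1.8   0.21  0.94 -2.56]
xaxis [ 1.     -0.0011 -0.0011] z [-0.0011 -0.002  -1.    ]
turn units to yaw0 [ 0.0009  0.0005 -0.0005]
to [0.455  0.3645 0.078 ] units tool now [ 0.0634 -0.0021  0.1762]
145 170 259 282 314
148 171 259 282 310
```

View pics/cmp.png

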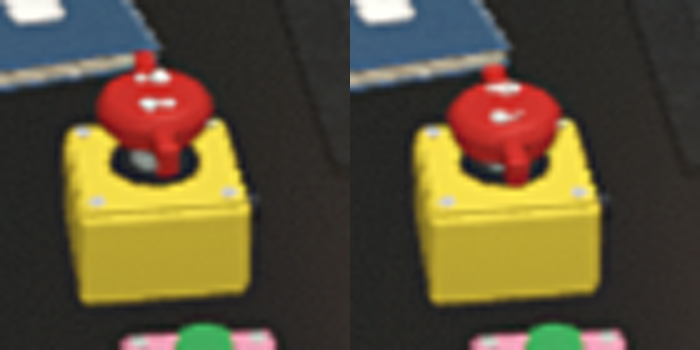

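Left is before, right is after: the head sits about 3 px (8 mm) lower, almost hiding the collar, so it is latched and holding. Now I go down on the -x side of lug_a.

```bash
python3 -m creep '[[0.028,-0.002,0,0.0009,0.0005,-0.0005],[0.028,-0.002,0,0,0,0],[0,0,0.03,0,0,0],[0,0,0.04,0,0,0],[0,0,0.04,0,0,0],[0,0,0.04,0,0,0],[0,0,0.024,0,0,0],[0,0,0.01,0,0,0],[0,0,0,0,0,0],[0,0,0,0,0,0]]'
python3 -c "
from h import *
go((.472,.3655,.075),(.5069,.3597,.075))"
```

```text
clock: 7.83
position: [0.4516, 0.3669, 0.0752]
ee_rot: [-3.14, -0.002, -0.0]
force: [0.5, -0.1, 0.4]
width: 0.001
gripper_force: 0.0
t 7.83 p [0.4516 0.3669 0.0752] F [ 0.5 -0.1  0.4] q [-0.52  0.56 -0.36  1.82  0.26  0.81 -2.58]
xaxis [1.     0.0016 0.    ] z [ 0.      0.0012 -1.    ]
turn units to yaw0 [-0.0006 -0.      0.0008]
to [0.472  0.3655 0.075 ] units tool now [0.0511 0.0037 0.0004]
to [0.5069 0.3597 0.075 ] units tool now [ 0.0872  0.0146 -0.    ]
```

```bash
python3 -m creep '[[0.01,0.0007,0,0,0,0],[0.01,0.0007,0,0,0,0],[0.01,0.0007,0,0,0,0],[0.01,0.0007,0,0,0,0],[0.01,0.0007,0,0,0,0],[0.008,0.0005,0,0,0,0],[0.008,0.0005,0,0,0,0],[0.008,0.001,0,0,0,0],[0,0,0,0,0,0]]'
python3 -m creep '[[0.008,0.0015,0,0,0,0],[0.008,0.0015,0,0,0,0],[0.008,0.002,0,0,0,0],[0.008,0.002,0,0,0,0],[0.008,0.002,0,0,0,0],[0.008,0.002,0,0,0,0],[0.006,0.002,0,0,0,0],[0,0,0,0,0,0]]'
python3 -c "
from h import *
go((.506,.361,.075))
o=arm.observe();d=save('wrist','pics/w2.png')
a=d['frame'][120:320,150:400]; cv2.imwrite('pics/w2c.png',cv2.resize(a,None,fx=3,fy=3)[:,:,::-1])"
```

```text
clock: 8.58
position: [0.4816, 0.3663, 0.0755]
ee_rot: [-3.138, -0.003, -0.002]
force: [-2.0, 4.9, 1.8]
width: 0.003
gripper_force: 3.0
clock: 9.25
position: [0.4996, 0.3649, 0.0758]
ee_rot: [-3.134, -0.008, 0.004]
force: [-10.8, 13.5, 5.1]
width: 0.005
gripper_force: 7.0
t 9.25 p [0.4996 0.3649 0.0758] F [-10.8  13.5   5.1] q [-0.47  0.61 -0.36  1.73  0.26  0.85 -2.51]
xaxis [ 1.      0.0053 -0.0028] z [-0.0028  0.0076 -1.    ]
turn units to yaw0 [-0.0036  0.0013  0.0025]
to [0.506 0.361 0.075] units tool now [0.016  0.0097 0.002 ]
```

View pics/w2c.png

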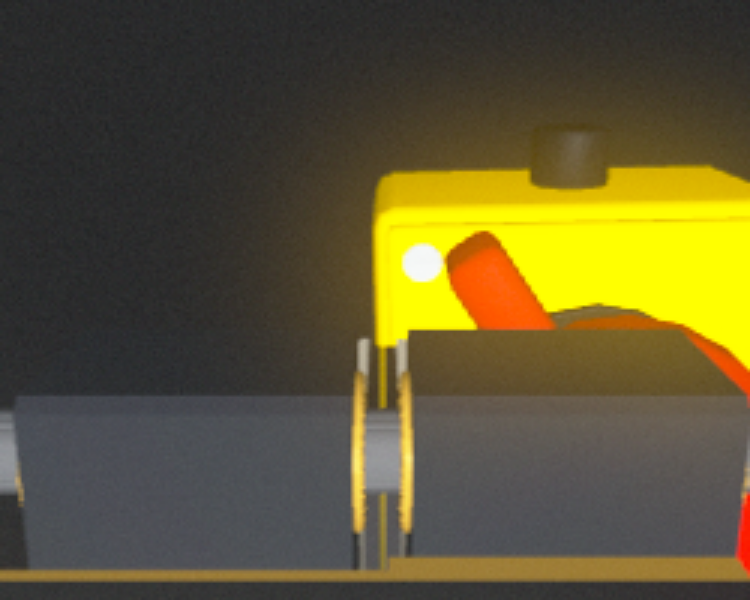

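The lug now points up and left in the crop ((530,330) to (475,240)), roughly 0.9+ rad. The force direction (-10.8, 13.5) fits the end stop at about 0.95. The twist is complete, so I back out along the same path.

```bash
python3 -m creep '[[-0.01,-0.005,0,0,0,0],[-0.015,-0.003,0,0,0,0],[-0.025,-0.002,0,-0.0036,0.0013,0.0025],[-0.03,-0.001,0,0,0,0],[-0.03,0,0,0,0,0],[-0.03,0,0,0,0,0],[0,0,-0.03,0,0,0],[0,0,-0.05,0,0,0],[0,0,-0.06,0,0,0],[0,0,-0.06,0,0,0],[0,0,-0.05,0,0,0],[0,0,0,0,0,0],[0,0,0,0,0,0],[0,0,0,0,0,0]]'
python3 - <<'E'
from h import *
go((.487,.32,.2),(.5022,.0275,.2),(.5022,.0275,.07))
s=np.load("side.npy",allow_pickle=True).item()
d=save("side","pics/side3.png")
f=np.hstack([cv2.resize(x[135:205,240:310],None,fx=5,fy=5,interpolation=cv2.INTER_CUBIC) for x in(s["frame"],d["frame"])])
cv2.imwrite("pics/cmp3.png",f[:,:,::-1])
for x in(s,d):
    m=redm(x["frame"]);m[:135]=0;m[205:]=0;m[:,:240]=0;m[:,310:]=0
    v,u=np.nonzero(m); print(v.min(),v.max(),u.min(),u.max(),len(v))
E
```

```text
clock: 10.47
position: [0.4465, 0.3638, 0.1749]
ee_rot: [3.134, -0.007, 0.004]
force: [0.1, 0.3, -0.4]
width: 0.003
gripper_force: 0.0
t 10.47 p [0.4465 0.3638 0.1749] F [ 0.1  0.3 -0.4] q [-0.5   0.44 -0.39  1.73  0.2   1.01 -2.54]
xaxis [ 1.     -0.0042  0.0027] z [ 0.0027 -0.0073 -1.    ]
turn units to yaw0 [ 0.0035 -0.0013 -0.002 ]
to [0.487 0.32  0.2  ] units tool now [ 0.102   0.1095 -0.0617]
to [0.5022 0.0275 0.2   ] units tool now [0.0411 0.7311 0.0055]
to [0.5022 0.0275 0.07  ] units tool now [-0.0009 -0.0024  0.325 ]
145 170 259 282 314
148 171 259 282 305
```

View pics/cmp3.png

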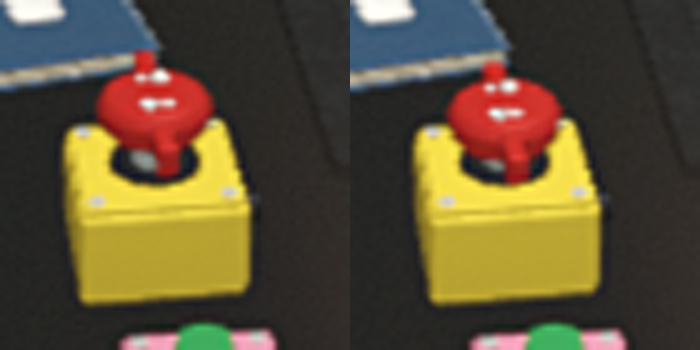

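The head is only slightly higher than when latched and not fully out. The wide part of the finger just above the tip probably covered the head and stopped it rising. I check the finger shape in the saved pictures numerically.

Run:
```python
from h import *
a=cv2.imread("pics/w1.png").astype(int).sum(2); b=cv2.imread("pics/w2.png").astype(int).sum(2)
for n,im,c in(("w1",a,220),("w1",a,350),("w2",b,220),("w2",b,340),("w2",b,390)):
    print(n,c,[(r,int(im[r,c-2:c+3].mean())) for r in range(222,322,4)])
d=np.load("w1.npy",allow_pickle=True).item();M=np.linalg.inv(np.array(d["mount"]));K=np.array(d["intrinsics"])
for x in(.0095,.014,.02):
  print(x,[(h,*(lambda r:(r[:2]/r[2]).round(0))(K@(M@np.array([x,.045,-h,1.]))[:3])) for h in(.02,.03,.04,.05,.06,.066)])
# head height by triangulation: top view vs side view, tips etc.
t=save("top","pics/top3.png"); s=save("side","pics/side4.png"); t0=np.load("top.npy",allow_pickle=True).item()
s0=np.load("side.npy",allow_pickle=True).item(); s2=cv2.imread("pics/side2.png")[:,:,::-1]
def prof(f):
    g=f[140:176,266:276].astype(float); w=g[:,:,0]-g[:,:,1:].mean(2); return w.mean(1).round(0).astype(int).tolist()
print("out",prof(s0["frame"]));print("lat",prof(np.ascontiguousarray(s2)));print("now",prof(s["frame"]))
```

```text
w1 220 [(222, 174), (226, 171), (230, 172), (234, 165), (238, 164), (242, 159), (246, 153), (250, 148), (254, 217), (258, 223), (262, 231), (266, 228), (270, 224), (274, 226), (278, 225), (282, 223), (286, 224), (290, 221), (294, 223), (298, 225), (302, 228), (306, 224), (310, 291), (314, 136), (318, 143)]
w1 350 [(222, 161), (226, 156), (230, 159), (234, 154), (238, 150), (242, 152), (246, 147), (250, 149), (254, 211), (258, 218), (262, 225), (266, 222), (270, 221), (274, 219), (278, 222), (282, 221), (286, 217), (290, 219), (294, 219), (298, 214), (302, 221), (306, 302), (310, 305), (314, 135), (318, 133)]
w2 220 [(222, 137), (226, 135), (230, 145), (234, 143), (238, 147), (242, 148), (246, 144), (250, 146), (254, 221), (258, 229), (262, 247), (266, 244), (270, 246), (274, 246), (278, 245), (282, 244), (286, 246), (290, 245), (294, 247), (298, 246), (302, 246), (306, 246), (310, 322), (314, 157), (318, 156)]
w2 340 [(222, 478), (226, 281), (230, 256), (234, 249), (238, 238), (242, 233), (246, 228), (250, 217), (254, 270), (258, 277), (262, 278), (266, 276), (270, 265), (274, 260), 
[... 1087 characters left out ...]
np.float64(236.0)), (0.04, np.float64(386.0), np.float64(243.0)), (0.05, np.float64(395.0), np.float64(253.0)), (0.06, np.float64(405.0), np.float64(264.0)), (0.066, np.float64(413.0), np.float64(271.0))]
out [-11, -15, -19, -24, -25, 35, 64, 64, 74, 88, 59, 116, 160, 166, 131, 56, 99, 151, 156, 150, 149, 140, 130, 131, 125, 79, 53, 49, 51, 49, 12, 25, 85, 98, 96, 95]
lat [-11, -15, -19, -23, -25, 3, 8, 9, 54, 74, 78, 78, 67, 108, 155, 165, 157, 113, 85, 130, 159, 154, 151, 145, 132, 132, 133, 106, 60, 54, 52, 64, 90, 96, 97, 96]
now [-12, -15, -19, -23, -25, 2, 8, 33, 65, 74, 84, 93, 67, 124, 163, 167, 130, 57, 101, 152, 158, 152, 150, 139, 132, 133, 122, 73, 56, 54, 52, 58, 86, 97, 97, 96]
```

```bash
python3 -m creep '[[0,0,0,0.0035,-0.0013,-0.002],[0,0,0,0,0,0],[0,0,0,0,0,0],[0,0,0,0,0,0],[0,0,0,0,0,0],[0,0,0,0,0,0],[0,0,0,0,0,0],[0,0,0,0,0,0],[0,0,0,0,0,0],[0,0,0,0,0,0]]'
python3 - <<'E'
from h import *
def prof(f):
    g=f[140:176,266:276].astype(float); w=g[:,:,0]-g[:,:,1:].mean(2); return w.mean(1)
d=save("side","pics/side5.png")
A={"out":cv2.imread("pics/side0.png")[:,:,::-1],"lat":cv2.imread("pics/side2.png")[:,:,::-1],"s3":cv2.imread("pics/side3.png")[:,:,::-1],"s5":d["frame"]}
P={k:np.interp(np.arange(0,35,.1),np.arange(36),prof(v)) for k,v in A.items()}
for k in("lat","s3","s5"):
    e=[((P["out"][30:280]-P[k][30+j:280+j])**2).mean() for j in range(0,50)]; print(k,"px below out",np.argmin(e)/10,min(e).round(0))
o=arm.observe(); print(o["position"])
w=save("wrist","pics/w3.png"); a=np.hstack([d["frame"][120:200,220:320],d["frame"][120:200,220:320]*0]); 
cv2.imwrite("pics/w3c.png",cv2.resize(w["frame"][120:320,230:500],None,fx=2.8,fy=2.8)[:,:,::-1])
E
```

```text
clock: 11.45
position: [0.4462, 0.3647, 0.175]
ee_rot: [-3.141, -0.001, -0.0]
force: [0.0, -0.6, -0.2]
width: 0.003
gripper_force: 0.0
lat px below out 2.4 135.0
s3 px below out 1.9 61.0
s5 px below out 1.9 61.0
[0.44627347 0.36462745 0.17495349]
```

View pics/w3c.png

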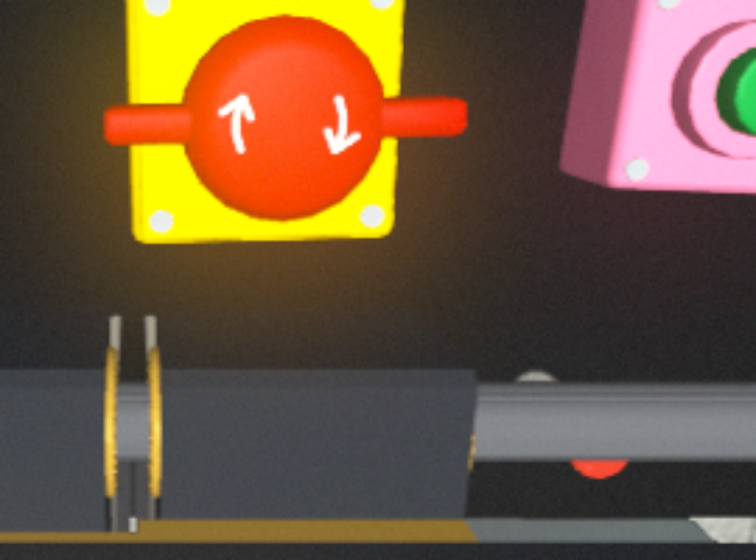

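The head is untwisted again but still about 6 to 7 mm down, so it stayed latched or caught again. The forces fit a finger about ±19 mm wide along tool y that rubbed on the head's side and held it down. I'll turn the tool 90°, so that only the 19 mm pad width lies along the radius, and push again.

```bash
python3 -m creep '[[0,0,0,0,0,-0.0575],[0,0,0,0,0,-0.0575],[0,0,0,0,0,-0.0575],[0,0,0,0,0,-0.0575],[0,0,0,0,0,-0.0575],[0,0,0,0,0,-0.0575],[0,0,0,0,0,-0.0575],[0,0,0,0,0,-0.0575],[0,0,0,0,0,-0.0575],[0,0,0,0,0,-0.0575],[0,0,0,0,0,-0.0575],[0,0,0,0,0,-0.0575],[0,0,0,0,0,-0.06],[0,0,0,0,0,0],[0,0,0,0,0,0]]'
python3 -c "
from h import *
go((.445,.3665,.1),(.445,.3665,.079))
R=cv2.Rodrigues(arm.observe()['ee_rot'])[0]; Rd=np.array([[0,1.,0],[1,0,0],[0,0,-1]]); print('turn90',(cv2.Rodrigues(R.T@Rd)[0].ravel()/np.radians(120)).round(4))"
```

```text
clock: 12.8
position: [0.4463, 0.3645, 0.1748]
ee_rot: [-2.225, -2.216, -0.001]
force: [0.0, 0.1, -0.0]
width: 0.007
gripper_force: 0.0
t 12.80 p [0.4463 0.3645 0.1748] F [ 0.   0.1 -0. ] q [-0.24  0.52 -0.77  1.71  0.4   1.07 -1.15]
xaxis [4.2e-03 1.0e+00 9.0e-04] z [-4.e-04  1.e-03 -1.e+00]
turn units to yaw0 [-5.00e-04 -2.00e-04  7.48e-01]
to [0.445  0.3665 0.1   ] units tool now [ 0.0049 -0.0033  0.187 ]
to [0.445  0.3665 0.079 ] units tool now [-0.      0.      0.0525]
turn90 [-0.0002 -0.0005 -0.002 ]
```

```bash
python3 -m creep '[[0.005,-0.003,0,0,0,-0.002],[0,0,0.05,0,0,0],[0,0,0.05,0,0,0],[0,0,0.05,0,0,0],[0,0,0.05,0,0,0],[0,0,0.03,0,0,0],[0,0,0.01,0,0,0],[0,0,0,0,0,0],[0,0.01,0,0,0,0],[0,0.01,0,0,0,0],[0,0.01,0,0,0,0],[0,0.01,0,0,0,0],[0,0,0,0,0,0]]'
python3 -m creep '[[0,0.01,0,0,0,0],[0,0.01,0,0,0,0],[0,0.01,0,0,0,0],[0,0.01,0,0,0,0],[0,0,0,0,0,0]]'
```

```text
clock: 13.88
position: [0.4626, 0.3667, 0.0794]
ee_rot: [-2.218, -2.224, -0.003]
force: [0.2, 0.6, -0.0]
width: 0.006
gripper_force: 0.0
clock: 14.3
position: [0.4781, 0.3666, 0.0788]
ee_rot: [-2.218, -2.225, -0.001]
force: [0.1, 0.1, -0.5]
width: 0.008
gripper_force: 0.1
```

```bash
python3 -m creep '[[0,0.008,0,0,0,0],[0,0.008,0,0,0,0],[0,0.008,0,0,0,0],[0,0.008,0,0,0,0],[0,0,0,0,0,0]]'
python3 -m creep '[[0,0.008,0,0,0,0],[0,0.008,0,0,0,0],[0,0.008,0,0,0,0],[0,0.008,0,0,0,0],[0,0.006,0,0,0,0],[0,0,0,0,0,0],[0,0,0,0,0,0],[0,0,0,0,0,0]]'
python3 - <<'E'
from h import *
go()
def prof(f):
    g=f[140:176,266:276].astype(float); w=g[:,:,0]-g[:,:,1:].mean(2); return w.mean(1)
d=save("side","pics/side6.png")
w=save("wrist","pics/w4.png")
a=cv2.resize(d["frame"][125:205,230:330],None,fx=4,fy=4,interpolation=cv2.INTER_CUBIC); b=cv2.resize(w["frame"][100:300,150:400],None,fx=1.6,fy=1.6)
cv2.imwrite("pics/c6.png",np.hstack([a,b])[:,:,::-1])
E
```

```text
clock: 14.72
position: [0.4905, 0.367, 0.0789]
ee_rot: [-2.217, -2.225, -0.001]
force: [-0.9, 0.8, 0.4]
width: 0.004
gripper_force: 0.6
clock: 15.38
position: [0.5052, 0.367, 0.079]
ee_rot: [-2.216, -2.226, -0.001]
force: [-1.0, 0.5, 0.7]
width: 0.001
gripper_force: 0.5
t 15.38 p [0.5052 0.367  0.079 ] F [-1.   0.5  0.7] q [-0.27  0.69 -0.69  1.69  0.52  0.95 -1.14]
xaxis [-0.0042  1.      0.001 ] z [ 3.e-04  1.e-03 -1.e+00]
turn units to yaw0 [-3.00e-04 -5.00e-04  7.52e-01]
```

View pics/c6.png

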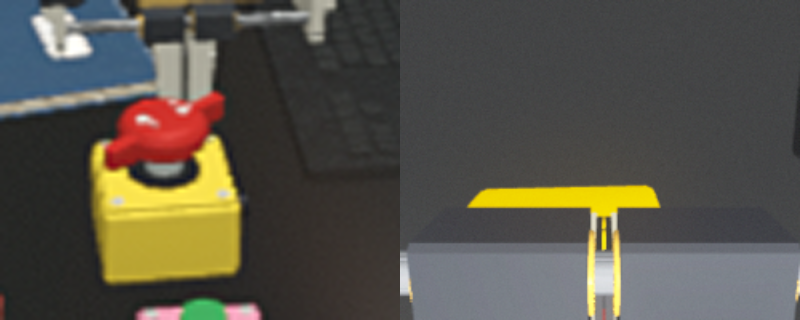

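Left: the head is twisted about 0.75 rad and has risen, with the grey stem and black collar clearly visible at (165,165). Contact force is only about 1 N. I back off, lift, and check the height numerically.

```bash
python3 -m creep '[[0,-0.01,0,0,0,0],[0,-0.02,0,0,0,0],[0,-0.03,0,0,0,0],[0,-0.04,0,0,0,0],[0,-0.04,0,0,0,0],[0,0,-0.03,0,0,0],[0,0,-0.06,0,0,0],[0,0,-0.07,0,0,0],[0,0,-0.07,0,0,0],[0,0,-0.06,0,0,0],[0,0,0,0,0,0],[0,0,0,0,0,0],[0,0,0,0,0,0]]'
python3 - <<'E'
from h import *
go((.5022,.0275,.19),(.5022,.0275,.07))
def prof(f):
    g=f[140:176,266:276].astype(float); w=g[:,:,0]-g[:,:,1:].mean(2); return w.mean(1)
d=save("side","pics/side7.png")
A={"out":cv2.imread("pics/side0.png")[:,:,::-1],"s7":d["frame"]}
P={k:np.interp(np.arange(0,35,.1),np.arange(36),prof(v)) for k,v in A.items()}
e=[((P["out"][60:250]-P["s7"][60+j:250+j])**2).mean() for j in range(-30,40)]; print("px below out",np.argmin(e)/10-3,min(e).round(0))
m=redm(d["frame"]);m[:135]=0;m[205:]=0;m[:,:240]=0;m[:,310:]=0
v,u=np.nonzero(m); print(v.min(),v.max(),u.min(),u.max(),len(v))
# green rest appearance, refined
s=np.load("side.npy",allow_pickle=True).item(); print("green diff", np.abs(s["frame"][225:275,265:320].astype(int)-d["frame"][225:275,265:320]).mean())
E
```

```text
clock: 16.57
position: [0.4487, 0.3661, 0.1948]
ee_rot: [2.217, 2.226, 0.0]
force: [-0.1, -0.3, -0.2]
width: 0.003
gripper_force: 0.0
t 16.57 p [0.4487 0.3661 0.1948] F [-0.1 -0.3 -0.2] q [-0.24  0.51 -0.78  1.68  0.39  1.11 -1.12]
xaxis [-4.3e-03  1.0e+00  1.0e-04] z [ 2.e-04  1.e-04 -1.e+00]
turn units to yaw0 [ 1.00e-04 -1.00e-04  7.52e-01]
to [0.5022 0.0275 0.19  ] units tool now [-0.8471  0.1301  0.0119]
to [0.5022 0.0275 0.07  ] units tool now [-0.e+00 -1.e-04  3.e-01]
px below out 0.0 0.0
145 170 259 282 314
green diff 1.0432727272727274
```

The button is back at exactly its initial "out" appearance (0.0 px off, same mask). I turn back to yaw 0 to keep the gripper body clear of the balance, then go to the grey box.

```bash
python3 -m creep '[[0,0,0,0,0,0.0575],[0,0,0,0,0,0.0575],[0,0,0,0,0,0.0575],[0,0,0,0,0,0.0575],[0,0,0,0,0,0.0575],[0,0,0,0,0,0.0575],[0,0,0,0,0,0.0575],[0,0,0,0,0,0.0575],[0,0,0,0,0,0.0575],[0,0,0,0,0,0.0575],[0,0,0,0,0,0.0575],[0,0,0,0,0,0.0575],[0,0,0,0,0,0.0615],[0,0,0,0,0,0]]'
python3 -m creep '[[0.0095,0.06,0,0,0,0],[0.0095,0.06,0,0,0,0],[0.0095,0.06,0,0,0,0],[0.0095,0.06,0,0,0,0],[0.0095,0.06,0,0,0,0],[0.0095,0.06,0,0,0,0],[0.0095,0.06,0,0,0,0],[0.0095,0.06,0,0,0,0],[0.0095,0.06,0,0,0,0],[0.0095,0.06,0,0,0,0],[0.0095,0.06,0,0,0,0],[0.0095,0.06,0,0,0,0],[0.0095,0.06,0,0,0,0],[0.0095,0.06,0,0,0,0],[0,0,0,0,0,0],[0,0,0,0,0,0]]'
python3 - <<'E'
from h import *
go((.502,.0275,.07),(.502,.0275,.056))
o=arm.observe(); d=arm.get_image("wrist"); d["p"]=o["position"];d["r"]=o["ee_rot"]
g=cv2.inRange(cv2.cvtColor(d["frame"],cv2.COLOR_RGB2HSV),(40,90,40),(85,255,255))
n,l,st,ce=cv2.connectedComponentsWithStats(g)
for i in range(1,n):
    if st[i,4]>150: print(st[i],ce[i],wz(d,*ce[i],.06))
E
```

```text
clock: 17.78
position: [0.4484, 0.3661, 0.1937]
ee_rot: [3.141, -0.001, -0.002]
force: [0.5, 0.4, 0.5]
width: 0.005
gripper_force: 0.0
clock: 19.12
position: [0.5035, 0.0293, 0.1939]
ee_rot: [-3.141, -0.008, 0.002]
force: [0.1, 0.6, 0.2]
width: 0.0
gripper_force: 0.0
t 19.12 p [0.5035 0.0293 0.1939] F [0.1 0.6 0.2] q [ 0.09  0.3  -0.32  1.88  0.11  0.98 -1.84]
xaxis [ 1.      0.0054 -0.0015] z [-1.5e-03  2.0e-04 -1.0e+00]
turn units to yaw0 [-0.0001  0.0007  0.0026]
to [0.502  0.0275 0.07  ] units tool now [-0.0033  0.0044  0.3097]
to [0.502  0.0275 0.056 ] units tool now [0.0001 0.     0.035 ]
[264 185  30  30 709] [278.64598025 199.82651622] [0.50321817 0.02876868 0.06      ]
[136 194  28  28 607] [149.48270181 207.45963756] [0.49446277 0.15920418 0.06      ]
```

The wrist camera puts the green button at (0.503, 0.029), which agrees with the top view (0.502, 0.0275). Descending.

```bash
python3 -m creep '[[-0.002,0.003,0,0,0.0007,0.0026],[0,0,0.05,0,0,0],[0,0,0.05,0,0,0],[0,0,0.05,0,0,0],[0,0,0.05,0,0,0],[0,0,0.05,0,0,0],[0,0,0.04,0,0,0],[0,0,0.015,0,0,0],[0,0,0,0,0,0],[0,0,0,0,0,0]]'
python3 -m creep '[[0,0,0.01,0,0,0],[0,0,0.006,0,0,0],[0,0,0.004,0,0,0],[0,0,0.004,0,0,0],[0,0,0.004,0,0,0],[0,0,0.003,0,0,0],[0,0,0,0,0,0],[0,0,0,0,0,0]]'
```

```text
clock: 20.0
position: [0.5033, 0.0305, 0.073]
ee_rot: [-3.141, -0.002, -0.002]
force: [0.5, -0.5, 1.2]
width: 0.003
gripper_force: 0.0
clock: 20.67
position: [0.5035, 0.0298, 0.0604]
ee_rot: [-3.141, 0.001, -0.003]
force: [0.2, -0.4, 3.1]
width: 0.002
gripper_force: 1.2
```

```bash
python3 -m creep '[[0,0,0.003,0,0,0],[0,0,0.003,0,0,0],[0,0,0.003,0,0,0],[0,0,0,0,0,0],[0,0,0,0,0,0]]'
python3 -m creep '[[0,0,0.002,0,0,0],[0,0,0.002,0,0,0],[0,0,0,0,0,0],[0,0,0,0,0,0]]'
```

```text
clock: 21.08
position: [0.5035, 0.0298, 0.0567]
ee_rot: [-3.141, 0.001, -0.003]
force: [-0.1, -0.6, 4.8]
width: 0.006
gripper_force: 2.3
clock: 21.42
position: [0.5036, 0.0298, 0.056]
ee_rot: [-3.141, 0.001, -0.004]
force: [-3.4, -1.4, 18.4]
width: 0.005
gripper_force: 9.1
```

Fully in: force jumped to 18 N at z = 0.056. I release, lift, and check everything.

```bash
python3 -m creep '[[0,0,-0.005,0,0,0],[0,0,-0.01,0,0,0],[0,0,-0.02,0,0,0],[0,0,-0.04,0,0,0],[0,0,-0.06,0,0,0],[0,0,-0.06,0,0,0],[0,0,-0.06,0,0,0],[0,0,-0.06,0,0,0],[-0.03,0,-0.04,0,0,0],[-0.05,0,0,0,0,0],[-0.05,0,0,0,0,0],[-0.05,0,0,0,0,0],[-0.03,0,0,0,0,0],[0,0,0,0,0,0],[0,0,0,0,0,0],[0,0,0,0,0,0],[0,0,0,0,0,0],[0,0,0,0,0,0]]'
python3 - <<'E'
from h import *
go()
for n in("side","top"):
    z=np.load(n+".npy",allow_pickle=True).item()["frame"].astype(int); f=save(n,f"pics/{n}_end.png")["frame"].astype(int)
    D=np.abs(z-f).mean(2)
    B={"side":dict(stop=(250,140,295,195),green=(265,228,318,275),vial7=(215,192,238,225),vial8=(275,285,300,322),beaker=(328,205,350,238)),
       "top":dict(stop=(170,185,228,235),green=(305,180,345,220),vial7=(248,252,268,270),vial8=(373,203,393,220),beaker=(276,138,302,163))}[n]
    for k,(a,b,c,d) in B.items(): print(n,k,D[b:d,a:c].mean().round(2),int((D[b:d,a:c]>40).sum()))
E
```

```text
clock: 22.92
position: [0.4198, 0.0298, 0.1969]
ee_rot: [-3.14, 0.001, -0.002]
force: [0.6, -0.1, 0.5]
width: 0.007
gripper_force: 0.0
t 22.92 p [0.4198 0.0298 0.1969] F [ 0.6 -0.1  0.5] q [ 0.11  0.16 -0.34  2.06  0.07  0.93 -1.84]
xaxis [ 1.0e+00 -7.0e-04  1.5e-03] z [ 0.0015  0.0011 -1.    ]
turn units to yaw0 [-0.0005 -0.0007 -0.0003]
side stop 30.09 809
side green 5.25 0
side vial7 4.32 0
side vial8 4.18 0
side beaker 7.24 0
top stop 0.93 0
top green 19.04 362
top vial7 1.24 0
top vial8 47.62 250
top beaker 0.92 0
```

The differences in "side stop", "top green" and "top vial8" are the arm blocking the view. In the other view each one is unchanged, so I hand in.

```bash
python3 -c "
from cell import arm
print(arm.sign_off())"
```

```text
the job is handed in; nothing more can be done
None
```

The function test is done and handed in at 22.9 s: stop pressed (14.6 N) and seen to stay latched, released by a clockwise twist on the second try (on the first the finger held the head down), then reset pressed fully in (18 N) and out again, with the vials and beaker where they were.

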